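Load the soup warming lane and put the dippers away

TASK

Finish the soup station: slide the lidded soup tubs along the upstand into the lane of the warming unit, until every tub stands fully on the black warming plate, and only when all of them are on it turn the heat knob clockwise as far as it goes. Hang the hooked dippers from the drip tray over the utensil rail, at any time and anywhere between its posts. Keep tubs upright, and leave the other things on the counter where they are.

Things in the scene. Friction and masses are not known exactly. Their poses are not given: they have to be found in the camera images.
- station: fixed stainless warming unit. Origin on the lane-side face of its upstand (the wall: 12 mm thick, 70 mm high, y = -455 to +460 mm), at counter level; z up, y along the upstand, x from the lane through the upstand, away from the robot. Tubs slide on the counter itself, at the upstand's -x side. Left of the lane's mouth (y > 12 mm) that strip is open towards the robot.
- lane_mouth (a point): middle of the mouth of the lane, at counter level, station x = -64, y = -35 mm; axes as the station's. From here the lane runs 350 mm in -y over the plate, 128 mm wide between the upstand and a front guard (steel strip 4 mm thick, 40 mm high), up to the control housing (60 mm high, 70 mm long), which closes it. At the mouth the guard flares outwards to x = -152, y = +12 mm (station).
- plate_mid (a point): middle of the black glass warming plate, at counter level and flush with it: 350 mm long along station y, from the mouth to the housing, 130 mm wide; 65 mm from the upstand. Axes as the station's. Room for three tubs in a row.
- rail_mid (a point): middle of the utensil rail's centre line: a round steel bar 12 mm in diameter along station y, 320 mm long, 235 mm above the counter and 75 mm behind the upstand's lane-side face; its 8 mm posts stand 150 mm either side of the middle. Axes as the station's.
- heat_knob (a joint): heat knob, rad: starts between 0 and 0.2, grows as it is turned clockwise seen from above, stop at 1.5. It turns easily (0.03 N m) and stays where it is left.
- heat_knob_grip (a point): on the knob's vertical axis at the height to grip it, 97 mm above the counter. The knob is a disc 36 mm across with an upright bar grip 34 mm long, 14 mm thick and 32 mm high (its top is 7 mm above this point). The x axis of this point lies along the bar and turns with it.
- drip_tray: shallow fixed aluminium tray 110 x 250 mm, 20 mm high, walls and floor 4 mm, in which the dippers stand; origin under its centre, y along its length.
- tub0: a closed round steel soup tub with a flat lid, 104 mm in diameter and 74 mm high, 0.3 to 0.6 kg, too wide to grip; origin at the centre of its underside, z up. It slides on the counter when pushed low down. Two or three of the three tubs are there.
- tub1: a closed round steel soup tub with a flat lid, 104 mm in diameter and 74 mm high, 0.3 to 0.6 kg, too wide to grip; origin at the centre of its underside, z up. It slides on the counter when pushed low down. Two or three of the three tubs are there.
- tub2: a closed round steel soup tub with a flat lid, 104 mm in diameter and 74 mm high, 0.3 to 0.6 kg, too wide to grip; origin at the centre of its underside, z up. It slides on the counter when pushed low down. Two or three of the three tubs are there.
- dipper0: dipper, 192 mm tall, 0.16 kg: steel cup (68 mm across, 60 mm high) with a flat upright handle strap (14 mm wide along y, 4 mm thick) at x = -36 mm, ending in a square hook bent over the cup to +x. Origin at the centre of the cup's underside, z up. Hook tip at x = 18, down to z = 161 mm: opening 50 mm wide, 27 mm deep. It hangs nearly upright. One or two of the two are there.
- dipper0_hook (a point): centre of the underside of the hook's top piece (dipper x = -8, z = 188 mm): the point that rests on the bar's top when hung. Axes as the dipper's.
- dipper0_grip (a point): point on the handle strap's centre line (dipper x = -36, z = 155 mm), 35 mm below the hook's top: grip here across the strap's 14 mm width, fingers closing along the dipper's y. Axes as the dipper's.
- dipper1: dipper, 192 mm tall, 0.16 kg: steel cup (68 mm across, 60 mm high) with a flat upright handle strap (14 mm wide along y, 4 mm thick) at x = -36 mm, ending in a square hook bent over the cup to +x. Origin at the centre of the cup's underside, z up. Hook tip at x = 18, down to z = 161 mm: opening 50 mm wide, 27 mm deep. It hangs nearly upright. One or two of the two are there.
- dipper1_hook (a point): centre of the underside of the hook's top piece (dipper x = -8, z = 188 mm): the point that rests on the bar's top when hung. Axes as the dipper's.
- dipper1_grip (a point): point on the handle strap's centre line (dipper x = -36, z = 155 mm), 35 mm below the hook's top: grip here across the strap's 14 mm width, fingers closing along the dipper's y. Axes as the dipper's.
- sambal_jar: a small amber glass jar with a white cap, 46 mm across, 65 mm high, near the mouth of the lane; a bystander, to be left alone. Origin at its underside.
- salt_shaker: a clear salt shaker, 42 mm across, 90 mm high; a bystander, to be left alone. Origin at its underside.
- steel_bowl: a small open steel bowl, 110 mm across, 35 mm high; a bystander, to be left alone. Origin at its underside.
- banana: a banana, 180 mm long, 34 mm thick; a bystander, to be left alone. Origin at its underside.
- leaf_parcel: a brown-green leaf-wrapped parcel, 130 x 50 x 32 mm; a bystander, to be left alone. Origin at its underside.
- jug: a clear measuring jug, 110 mm across, 150 mm high; a bystander, to be left alone. Origin at its underside.
- sauce_bottle: a white sauce bottle, 60 mm across, 170 mm high; a bystander, to be left alone. Origin at its underside.
Things that resemble listed ones, but are neither listed nor needed, are in the scene too. What is shaped like the tub1 but blue is not meant. What is shaped like the tub2 but yellow is not meant.

How it is judged (in metres and radians):
On the way, in this order (a step that is already met when the one before it is completed fails the run):
1. every tub stands on the warming plate (y of tub0 in the frame of plate_mid between -0.128 and 0.128 m and x of tub0 in the frame of plate_mid between -0.02 and 0.02 m and angle between each of tub0, tub1, tub2's own z axis and vertical below 0.1 rad and linear speed of each of tub0, tub1, tub2 below 0.03 m/s and y of tub1 in the frame of plate_mid between -0.128 and 0.128 m and x of tub1 in the frame of plate_mid between -0.02 and 0.02 m and y of tub2 in the frame of plate_mid between -0.128 and 0.128 m and x of tub2 in the frame of plate_mid between -0.02 and 0.02 m), for 0.2 s.
2. then the heat knob is turned clockwise to its stop (value of joint heat_knob above 1.3 rad), for 0.2 s.
At the end, for the whole second after the job is handed in: Every tub stands upright and still on the black plate (centre within 128 mm of the plate's middle along the lane, 20 mm across); the knob reads over 1.3 rad; every dipper hangs still by its hook on the rail, between the posts (within 145 mm of the middle) and within 0.4 rad of upright (all of step 1 and value of joint heat_knob above 1.3 rad and x of dipper0_hook in the frame of rail_mid between -0.03 and 0.03 m and y of dipper0_hook in the frame of rail_mid between -0.145 and 0.145 m and z of dipper0_hook in the frame of rail_mid between -0.006 and 0.02 m and contact force between each of dipper0, dipper1 and hang_rail above 0.3 N and angle between each of dipper0, dipper1's own z axis and vertical below 0.4 rad and linear speed of each of dipper0, dipper1 below 0.06 m/s and x of dipper1_hook in the frame of rail_mid between -0.03 and 0.03 m and y of dipper1_hook in the frame of rail_mid between -0.145 and 0.145 m and z of dipper1_hook in the frame of rail_mid between -0.006 and 0.02 m); the robot touches nothing.
It fails at once if a tub is tipped by more than about 25 degrees (angle between any of tub0, tub1, tub2's own z axis and vertical above 0.45 rad).
It fails at once if a bystander is moved by more than 5 cm (distance of any of sambal_jar, salt_shaker, steel_bowl, banana, leaf_parcel, jug, sauce_bottle from where it was at the start of the episode above 0.05 m).
Of tub0, tub1, tub2 only 2 to 3 are there at a start; the rules pass over those that are not, and their reading is None.
Of dipper0, dipper1 only 1 to 2 are there at a start; the rules pass over those that are not, and their reading is None.
At some moment in a run one of tub0, tub1, tub2 may be knocked a few centimetres aside while the robot is not near it.
It also fails if it takes over 210 s, if anything falls off the work surface, if the arm or the gripper's body presses on something with over 40 N, if the wrist force passes 120 N, or if a joint passes its speed limit or range.

ROBOT

A 6-joint arm with a two-finger parallel gripper is mounted at the origin on the work surface. World frame = base frame: x ahead of the robot, y to its left, z up, the work surface at z = 0. Lengths are in mm, angles in rad, forces in N, time in s.
With the tool pointing down it reaches from about 350 to 975 mm from the base axis. Payload 7.1 kg.
Tool frame: the origin (TCP) lies at the centre of the arm's flange, where the gripper is bolted on; the fingertips stand 182 mm ahead of it and the grasp point (between the pads) lies 163 mm ahead of it; z points along the fingers, y is the line along which they close (so a half turn about z gives the same grasp; the last joint's range is limited). The gripper opens to 88 mm and grips with 3 to 60 N. Pads are 20 mm wide; open, the fingers measure 115 mm over their backs; the gripper's body (75 mm by 178 mm) begins 61 mm behind the grasp point.
Start: joints at [-1.143, 0.423, 1.63, -0, 1.089, -0.019], TCP at [270.066, -563.623, 404.675] pointing down, gripper open.
Joint ranges: [-3, 3], [-0.9, 2.11], [0.09, 2.58], [-1.31, 4.45], [0.11, 2.69], [-2.54, 2.54]. Speed limits (rad/s): [2.39, 2.39, 3.01, 3.14, 3.14, 3.14].

INTERFACE

Orientations are given as a rotation vector (axis times angle).
In Python, from workcell import readout, get_image, ctrl gives the robot as it stands.
- The arm moves only by the tool step_arm, never from a script. Its argument "targets" is a list that holds one entry, the list of rows, each a list of 7 numbers: the shift along the world's x, y, z as a fraction of full scale, then the turn, a rotation vector about the world's x, y, z as a fraction of full scale, then the opening, from 0 (shut) to 1 (fully open). In form: [[[dx, dy, dz, wx, wy, wz, claw], ...]]. A call has exactly 5 rows; each row shifts and turns the commanded pose from where the row before left it; what a row does not reach is not made up. Full scale, the value 1, is 0.05 m for a shift and 4 degrees for a turn. A row lasts 1/8 s, in which the tool goes at most 62.5 mm and 10.7 degrees, less where a joint would pass 70% of its speed; a pose out of reach is approached as far as the arm can. A call with a number of a shift or a turn outside -1 to 1 is refused whole. A call with a gripper value outside its range is refused whole. The fingers move at their own pace and stop on an object; the grip force is fixed at half the most. Time passes only in rows, so rows that do not move let the fingers close, or fill a call up. It gives the time, the measured TCP pose, the force, the opening and the grip force at its end, in the units of the state.
- readout.get_obs(): the state, without advancing time (a new reading comes with each control period).
- get_image(name): name is "scene" or "top" or "wrist"; returns a dict with "pixels" (400x640x3 uint8, red, green, blue), "intrinsics" (3x3 intrinsics, pixels), "k1" (the pictures are not rectified: a ray, as slopes to the right and down, at radius r is drawn at 1 + k1 r^2 times it, then the intrinsics apply), "extrinsics" (4x4, takes a point from world to camera coordinates). Camera axes: x right, y down, z forward; pixel columns grow to the right and rows downward; lengths in mm; the calibration is good to about 2 mm. A picture is of the moment at which its call begins. There is no depth.
- ctrl.close_job(): hands the job in; it is judged then, once.
The state is a dict: "t": time; "qpos": joint angles; "qvel": joint speeds; "joint_torque": joint torques, N m; "ee_pos": TCP position; "orientation": TCP orientation; "ft_force": force on the tool from outside, world axes, zero at the start; "moment": the same for the moment, N m; "width": finger opening in mm; "grasp_force": force on a finger pad.
Only numpy, scipy, OpenCV 4.12 (cv2) and the standard library are available. Lean on these libraries where they do the work, as an engineer would, in place of code of your own. Each camera call takes 0.05 s, during which the arm holds its last target. There are 200 camera calls.

## Working session

There is one attempt and no reset: what is moved stays moved. The work goes in short steps, Python scripts to look and compute and a tool call to move; the robot and the scene stay as the last step left them, time stands still between calls to the robot, and variables do not carry over. Pictures are saved under pics/ and viewed, at most 14 in all, crops included, and the job is handed in when it is done.

Besides the shell and the picture viewer there is one more tool, called after "Request:" by a JSON object that holds its "name" and its "arguments", one argument or row to a line. step_arm: Moves the arm, as the interface text tells. Shift numbers are shares of 0.05 m and turn numbers shares of 4 degrees, none past 1 either way. Its arguments: {"type":"object","properties":{"targets":{"type":"array"}},"required":["targets"]}

```bash
mkdir -p pics; ls
cat > h.py <<'E'
import numpy as np, cv2
from workcell import readout, get_image, ctrl
def snap(name,fn=None):
    d=get_image(name)
    if fn: cv2.imwrite(fn,d["pixels"][:,:,::-1])
    return d
def ray(d,u,v):
    K=np.array(d["intrinsics"]);E=np.array(d["extrinsics"]);k=d["k1"]
    p=np.array([(u-K[0,2])/K[0,0],(v-K[1,2])/K[1,1]]);q=p.copy()
    for _ in range(20): q=p/(1+k*(q@q))
    R=E[:3,:3];c=-R.T@E[:3,3]
    return c,R.T@np.array([q[0],q[1],1])
def onz(d,u,v,z):
    c,r=ray(d,u,v); return c+r*(z-c[2])/r[2]
def proj(d,P):
    K=np.array(d["intrinsics"]);E=np.array(d["extrinsics"]);k=d["k1"]
    p=E[:3,:3]@np.array(P,float)+E[:3,3];q=p[:2]/p[2];q=q*(1+k*(q@q))
    return K[0,0]*q[0]+K[0,2],K[1,1]*q[1]+K[1,2]
E
python3 - <<'E'
from h import *
import pickle
for n in("top","scene"):
    d=snap(n,f"pics/{n}0.png"); pickle.dump(d,open(n+"0.pkl","wb"))
    E=d["extrinsics"];print(n,-np.array(E)[:3,:3].T@np.array(E)[:3,3],np.array(E)[:3,:3].round(2).tolist(),d["intrinsics"],d["k1"])
print(readout.get_obs())
E
```

```text
pics
top [ 228.55985401   55.42357384 1589.30604932] [[0.02, -1.0, 0.02], [-0.98, -0.02, -0.2], [0.2, -0.01, -0.98]] [[449.49614143   0.         319.29826287]
 [  0.         449.49614143 199.96186074]
 [  0.           0.           1.        ]] -0.12346495083216039
scene [ 925.47192491 -546.93314729  988.9369332 ] [[0.82, 0.58, -0.0], [0.43, -0.62, -0.66], [-0.38, 0.54, -0.75]] [[366.35365671   0.         324.46316306]
 [  0.         366.35365671 195.93105121]
 [  0.           0.           1.        ]] -0.011917746864048855
{'t': 0.1, 'qpos': array([-1.14297958e+00,  4.23739108e-01,  1.63061006e+00, -9.85187809e-06,
        1.08857502e+00, -1.89893064e-02]), 'qvel': array([-0.00149094, -0.00019235, -0.00172652, -0.00215057, -0.00064023,
        0.00061422]), 'joint_torque': array([ 3.66075719e-04, -5.45615137e+01, -2.74323463e+01,  6.44714828e-02,
        1.88050914e-02, -2.82937799e-05]), 'ee_pos': array([ 269.97817524, -563.40187432,  403.99644697]), 'orientation': array([-3.06225013e+00, -6.95736366e-01,  4.37813478e-04]), 'ft_force': array([ 0.00516764,  0.20030545, -1.24576776]), 'moment': array([-0.01343395,  0.034292  ,  0.01309869]), 'grasp_force': 0.0, 'width': 87.76667607603157}
```

View pics/top0.png

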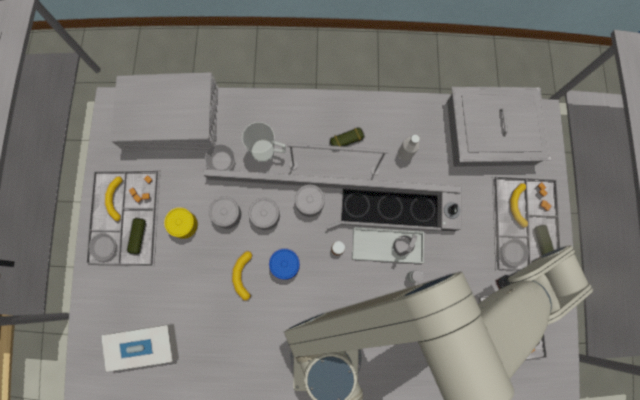

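View pics/scene0.png

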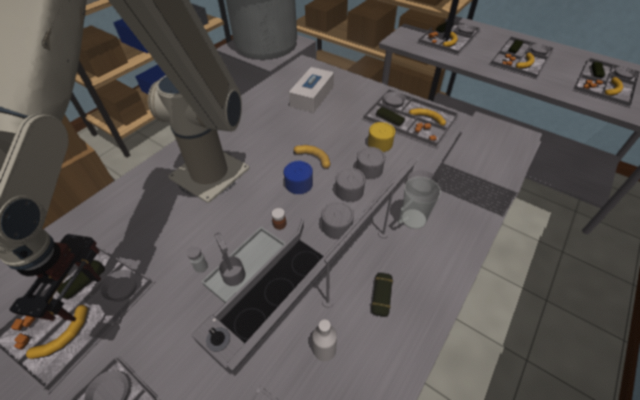

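The top view shows three gray tubs at about (225,212), (264,213) and (309,200). The plate runs (342..440, 190..225), the knob is at (452,210), and one dipper stands in the tray at (403,244). The jar is at (338,248), and the rail posts are at (293,160) and (382,165).

Run:
```python
from h import *
import pickle
d=pickle.load(open("top0.pkl","rb"));im=d["pixels"][:,:,::-1].copy()
c=im[130:290,195:475];cv2.imwrite("pics/c1.png",cv2.resize(c,None,fx=2.85,fy=2.85,interpolation=cv2.INTER_CUBIC))
m=((im.max(2)<60)*255).astype(np.uint8);m[:170]=0;m[240:]=0;m[:,:330]=0;m[:,443:]=0
m=cv2.morphologyEx(m,cv2.MORPH_CLOSE,np.ones((7,7)))
cs,_=cv2.findContours(m,cv2.RETR_EXTERNAL,2);k=max(cs,key=cv2.contourArea)
r=cv2.minAreaRect(k);b=cv2.boxPoints(r);print(r)
P=np.array([onz(d,u,v,0)[:2] for u,v in b]);print(P.round(1),P.mean(0),[np.linalg.norm(P[i]-P[i-1]) for i in range(4)])
for u,v,z in((225,212,74),(264,213,74),(309,199,74),(452,209,104),(338,248,65),(403,244,60)):print(u,v,onz(d,u,v,z).round(0))
```

```text
((390.65936279296875, 206.61062622070312), (97.5833740234375, 32.92690658569336), 3.814074993133545)
[[ 480.   -46.4]
 [ 600.9  -53.2]
 [ 585.3 -411.9]
 [ 463.4 -399.8]] [ 532.3816839  -227.83242022] [np.float64(353.7336247126454), np.float64(121.12518260202988), np.float64(359.0730738254166), np.float64(122.50688938576764)]
225 212 [486. 356.  74.]
264 213 [486. 222.  74.]
309 199 [538.  69.  74.]
452 209 [ 508. -420.  104.]
338 248 [373. -33.  65.]
403 244 [ 391. -257.   60.]
```

View pics/c1.png

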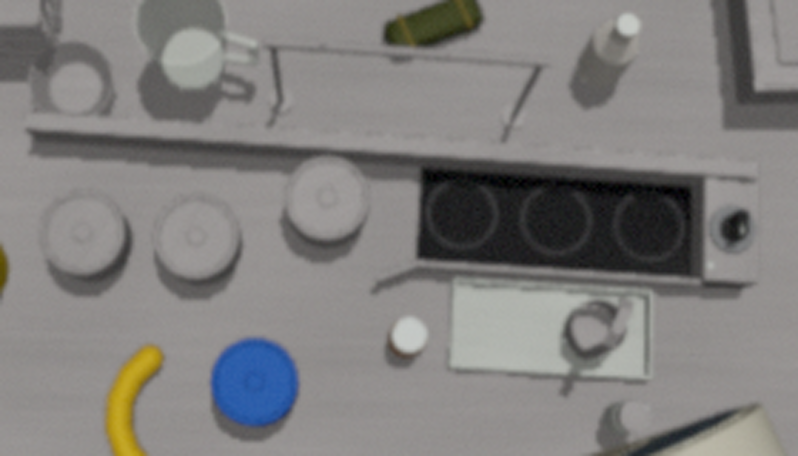

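```bash
cat >> h.py <<'E'
import os,json
if os.path.exists("st.json"):
    th,tx,ty=json.load(open("st.json"))
    Rs=np.array([[np.cos(th),-np.sin(th)],[np.sin(th),np.cos(th)]]);T0=np.array([tx,ty])
    def s2w(p): return Rs@np.array(p,float)+T0
    def w2s(p): return Rs.T@(np.array(p,float)[:2]-T0)
E
python3 - <<'E'
from h import *
import pickle,json
from scipy.optimize import least_squares
d=pickle.load(open("top0.pkl","rb"))
f=lambda x,y:(195+x/2.85,130+y/2.85)
L=[((30,131),(0,460,70)),((755,177),(0,-455,70)),((375,290),(-152,12,40)),((417,260),(-130,-35,0)),((703,178),(-3,-385,0)),((697,273),(-128,-385,0))]
W=np.array([onz(d,*f(*a),b[2])[:2] for a,b in L]);S=np.array([b[:2] for a,b in L])
def F(p):
    c,s=np.cos(p[0]),np.sin(p[0]);return ((S@np.array([[c,-s],[s,c]]).T+p[1:])-W).ravel()
p=least_squares(F,[0,600,0],loss="soft_l1",f_scale=4).x;print(p,F(p).reshape(-1,2).round(1))
json.dump(list(p),open("st.json","w"))
E
python3 - <<'E'
from h import *
import pickle
d=pickle.load(open("top0.pkl","rb"));e=pickle.load(open("scene0.pkl","rb"))
f=lambda x,y:(195+x/2.85,130+y/2.85)
for n,a,z in(("railL",(268,45),241),("railR",(548,66),241),("tubA",(85,232),74),("tubB",(197,236),74),("tubC",(327,197),74),("knob",(737,224),104),("jar",(408,330),65),("cup",(590,328),60)):
    w=onz(d,*f(*a),z)[:2];print(n,w.round(1),w2s(w).round(1))
print("traycorn",[onz(d,*f(*a),20)[:2].round(0).tolist() for a in((455,280),(652,291),(649,380),(450,370))])
print("lane pts",[(s,s2w(s).round(1).tolist()) for s in((-65,-210),(-64,-35),(0,0))])
im=e["pixels"][:,:,::-1]
c=im[195:355,170:350];cv2.imwrite("pics/c2.png",cv2.resize(c,None,fx=3.7,fy=3.7,interpolation=cv2.INTER_CUBIC))
E
```

```text
[-2.83994510e-02  6.00379059e+02 -1.98652436e+01] [[  0.5   6.9]
 [ 11.4 -12.7]
 [ 18.2  -9. ]
 [ -5.4  -3.1]
 [ -2.6  12.1]
 [ -3.8   3.6]]
railL [673.2 134.1] [ 68.4 156. ]
railR [ 657.1 -175.4] [  61.1 -153.9]
tubA [488.2 356.4] [-122.8  372.9]
tubB [486.5 221.1] [-120.7  237.6]
tubC [537.8  66.3] [-65.   84.3]
knob [ 510.  -425.6] [ -78.8 -408.1]
jar [380.1 -33.9] [-219.8  -20.3]
cup [ 387.  -253.8] [-206.7 -239.9]
traycorn [[448.0, -94.0], [439.0, -341.0], [328.0, -335.0], [337.0, -89.0]]
lane pts [((-65, -210), [529.4, -227.9]), ((-64, -35), [535.4, -53.0]), ((0, 0), [600.4, -19.9])]
```

View pics/c2.png

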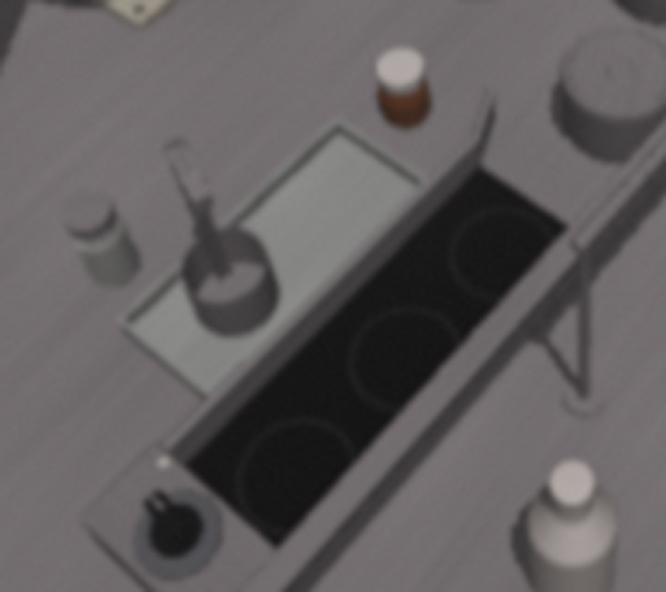

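Request:
{"name": "step_arm", "arguments": {
  "targets": [
    [[0.2,0.6,0.4,0,0,1,1],[0.2,0.6,0.4,0,0,1,1],[0.2,0.6,0.4,0,0,1,1],[0.2,0.6,0.4,0,0,1,1],[0.2,0.6,0.4,0,0,1,1]]
  ]
}}

```text
t: 0.72
ee_pos: [320.2, -412.5, 505.0]
orientation: [-2.894, -1.22, 0.0]
ft_force: [0.4, -0.1, -0.4]
width: 87.4
grasp_force: 0.0
```

Request:
{"name": "step_arm", "arguments": {
  "targets": [
    [[0.2,0.6,0,0,0,1,1],[0.2,0.6,0,0,0,1,1],[0.2,0.6,0,0,0,1,1],[0.2,0.6,0,0,0,1,1],[0.2,0.6,0,0,0,1,1]]
  ]
}}

```text
t: 1.35
ee_pos: [370.1, -262.5, 504.4]
orientation: [-2.638, -1.704, 0.0]
ft_force: [-0.0, 0.1, -0.3]
width: 87.8
grasp_force: 0.0
```

Request:
{"name": "step_arm", "arguments": {
  "targets": [
    [[0.2,0.6,0,0,0,1,1],[0.2,0.6,0,0,0,1,1],[0.2,0.6,0,0,0,1,1],[0.2,0.6,0,0,0,0.75,1],[0.2,0.6,0,0,0,0.7,1]]
  ]
}}

```text
t: 1.98
ee_pos: [420.1, -112.6, 504.5]
orientation: [-2.344, -2.092, 0.0]
ft_force: [0.6, 0.5, 0.0]
width: 87.8
grasp_force: 0.0
```

Run:
```python
from h import *
import pickle
d=snap("wrist","pics/w1.png");pickle.dump(d,open("w1.pkl","wb"));E=np.array(d["extrinsics"]);print(-E[:3,:3].T@E[:3,3],E[:3,:3].round(2).tolist());o=readout.get_obs();print(o["ee_pos"],o["orientation"],o["qpos"])
```

```text
[428.63295104 -37.92414855 484.85637411] [[0.99, -0.11, -0.0], [-0.11, -0.96, 0.27], [-0.03, -0.27, -0.96]]
[ 420.69425566 -110.61014879  504.44802209] [-2.34027319e+00 -2.09379398e+00 -1.91806791e-03] [-2.84984505e-01  1.48728437e-02  1.91591443e+00  1.89368253e-03
  1.21134425e+00 -1.74590179e-01]
```

View pics/w1.png

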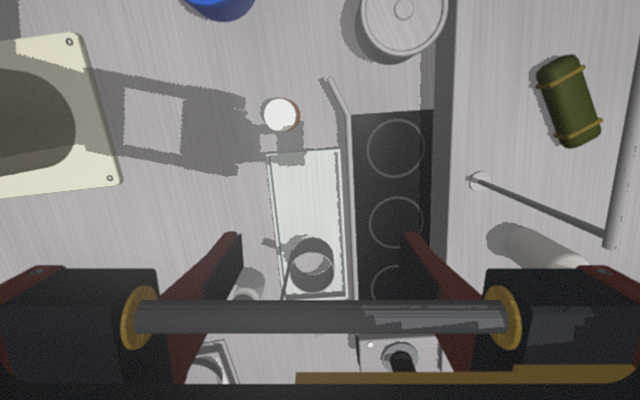

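The wrist view shows the plate corner at the upstand at (434,109), the guard tip at (325,78), the near post foot at (478,180), the jar at (281,115), the nearest tub at (403,8) and the dipper cup at (311,262).

Run:
```python
from h import *
import pickle
d=pickle.load(open("w1.pkl","rb"));e=pickle.load(open("top0.pkl","rb"))
for n,u,v,z in(("corner(0,-35)",434,109,0),("guardtip(-152,12)",325,78,40),("bend(-130,-35)",350,113,40),("plateR low",431,230,0),("upst left",430,20,0),("ring1",395,148,0),("ring2",396,222,0),("post foot",478,180,0),("rail end L",612,245,235),("jar",281,115,65),("tubC lid",403,8,74),("tray TL",268,153,20),("trayTR",340,149,20),("cup",311,262,60)):
    w=onz(d,u,v,z);print(n,w.round(1),w2s(w).round(1))
im=d["pixels"][:,:,::-1]
c=im[220:310,240:440];cv2.imwrite("pics/c3.png",cv2.resize(c,None,fx=4,fy=4,interpolation=cv2.INTER_CUBIC))
```

```text
corner(0,-35) [596.9 -49.    0. ] [ -2.6 -29.2]
guardtip(-152,12) [439.7   7.9  40. ] [-161.4   23.2]
bend(-130,-35) [468.8 -40.5  40. ] [-130.9  -24.3]
plateR low [ 588.8 -240.6    0. ] [  -5.3 -221. ]
upst left [593.5  70.5   0. ] [-9.5 90.2]
ring1 [536.5 -99.9   0. ] [-61.6 -81.8]
ring2 [ 532.1 -220.1    0. ] [ -62.5 -202.1]
post foot [ 664.1 -164.7    0. ] [  67.8 -142.9]
rail end L [ 666.5 -173.9  235. ] [  70.5 -152.1]
jar [377.8 -32.7  65. ] [-222.2  -19.2]
tubC lid [537.4  70.   74. ] [-65.5  88.1]
tray TL [345.3 -83.6  20. ] [-253.1  -70.9]
trayTR [451.5 -89.7  20. ] [-146.8  -74.1]
cup [ 390.7 -246.3   60. ] [-203.2 -232.3]
```

View pics/c3.png

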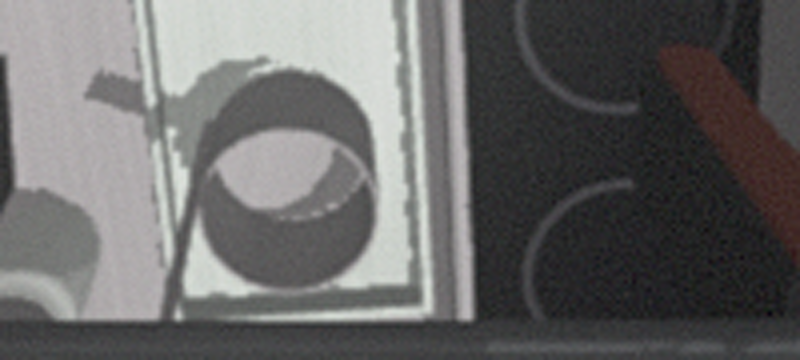

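Request:
{"name": "step_arm", "arguments": {
  "targets": [
    [[0.48,1,0,0,0,0.55,0.68],[0.48,1,0,0,0,0.55,0.68],[0.48,1,0,0,0,0,0.68],[0.48,1,0,0,0,0,0.68],[0.48,1,0,0,0,0,0.68]]
  ]
}}

```text
t: 2.65
ee_pos: [540.6, 137.8, 504.4]
orientation: [2.264, 2.178, -0.001]
ft_force: [-0.2, -0.7, -0.1]
width: 59.7
grasp_force: 0.0
```

Request:
{"name": "step_arm", "arguments": {
  "targets": [
    [[0,0.1,-0.9,0,0,0,0.68],[0,0,-0.9,0,0,0,0.68],[0,0,-0.9,0,0,0,0.68],[0,0,-0.9,0,0,0,0.68],[0,0,0,0,0,0,0.68]]
  ]
}}

```text
t: 3.28
ee_pos: [538.8, 140.7, 321.6]
orientation: [-2.261, -2.175, 0.01]
ft_force: [-0.5, 0.1, -0.2]
width: 59.8
grasp_force: 0.0
```

```bash
echo '[-0.036,603.5,-12.5]' > st.json
python3 - <<'E'
from h import *
import pickle
d=snap("wrist","pics/w2.png");o=readout.get_obs();print(o["ee_pos"],o["orientation"],o["width"])
d=snap("top","pics/t2.png")
E
```

```text
[539.8261076  141.00982461 323.83437644] [-2.2628681  -2.17679131  0.00464045] 59.97698535919094
```

View pics/t2.png

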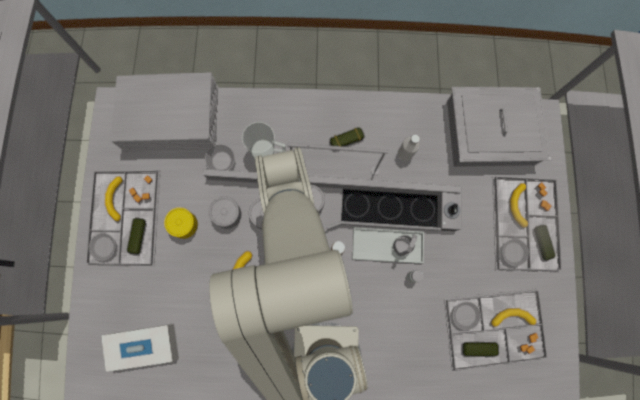

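Request:
{"name": "step_arm", "arguments": {
  "targets": [
    [[0,0,-0.7,0,0,0,0.68],[0,0,-0.7,0,0,0,0.68],[0,0,-0.7,0,0,0,0.68],[0,0,-0.4,0,0,0,0.68],[0,0,0,0,0,0,0.68]]
  ]
}}

```text
t: 4.0
ee_pos: [540.4, 141.4, 199.9]
orientation: [-2.264, -2.178, 0.0]
ft_force: [0.9, -0.7, 0.6]
width: 59.5
grasp_force: 0.0
```

Request:
{"name": "step_arm", "arguments": {
  "targets": [
    [[0,-0.2,0,0,0,0,0.68],[0,-0.2,0,0,0,0,0.68],[0,-0.3,0,0,0,0,0.68],[-0.02,-0.4,0,0,0,0,0.68],[-0.02,-0.4,0,0,0,0,0.68]]
  ]
}}

```text
t: 4.62
ee_pos: [538.7, 65.6, 200.8]
orientation: [2.263, 2.177, 0.004]
ft_force: [0.8, 5.9, 4.0]
width: 59.8
grasp_force: 2.9
```

Request:
{"name": "step_arm", "arguments": {
  "targets": [
    [[-0.02,-0.5,0,0,0,0,0.68],[-0.02,-0.5,0,0,0,0,0.68],[-0.02,-0.5,0,0,0,0,0.68],[-0.02,-0.4,0,0,0,0,0.68],[-0.02,-0.3,0,0,0,0,0.68]]
  ]
}}

```text
t: 5.25
ee_pos: [533.4, -44.8, 200.7]
orientation: [2.264, 2.176, 0.003]
ft_force: [0.5, 7.1, 6.6]
width: 59.5
grasp_force: 3.7
```

Run:
```python
from h import *
d=snap("wrist","pics/w3.png");o=readout.get_obs();print(o["ee_pos"],o["orientation"],o["width"])
```

```text
[533.16155327 -46.03636058 200.48281672] [2.26422669e+00 2.17600548e+00 1.43789663e-03] 59.77506753467511
```

View pics/w3.png

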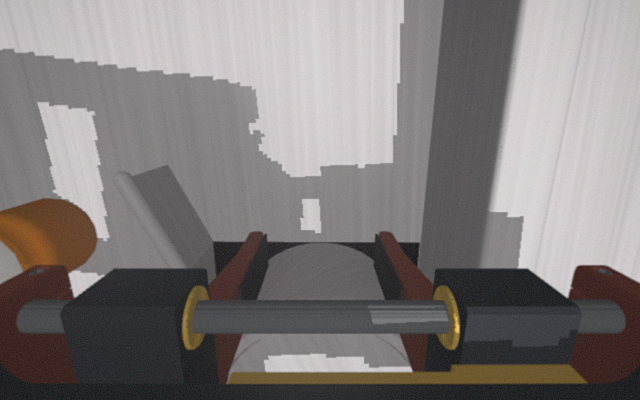

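C sits in the cradle at the mouth: finger tips at (262,235) and (383,235), guard flare at (150,210). Next I lift out and go behind tub B.

Request:
{"name": "step_arm", "arguments": {
  "targets": [
    [[0,0.5,0,0,0,0,0.68],[0,0.3,0.6,0,0,0,0.68],[0,0,0.8,0,0,0,0.68],[0,0.5,0.8,0,0,0,0.68],[-0.2,1,0,0,0,0,0.68]]
  ]
}}

```text
t: 5.92
ee_pos: [524.6, 70.8, 313.1]
orientation: [2.263, 2.172, 0.008]
ft_force: [-0.6, 0.9, -0.3]
width: 59.8
grasp_force: 0.0
```

Request:
{"name": "step_arm", "arguments": {
  "targets": [
    [[-0.2,1,0,0,0,0,0.68],[-0.2,1,0,0,0,0,0.68],[-0.2,1,0,0,0,0,0.68],[-0.14,1,0,0,0,0,0.68],[0,0.4,0,0,0,0,0.68]]
  ]
}}

```text
t: 6.55
ee_pos: [485.6, 293.0, 309.9]
orientation: [2.261, 2.181, 0.0]
ft_force: [0.2, -0.5, -0.2]
width: 60.0
grasp_force: 0.0
```

Run:
```python
from h import *
import pickle
o=readout.get_obs();print(o["ee_pos"],o["orientation"],o["width"])
d=snap("wrist","pics/w4.png");pickle.dump(d,open("w4.pkl","wb"))
```

```text
[485.56988878 293.02968568 309.85108622] [2.26089926e+00 2.18079572e+00 3.97683151e-04] 59.95211991701788
```

View pics/w4.png

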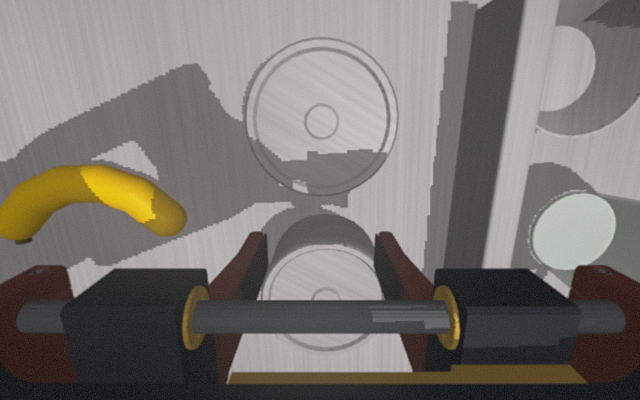

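A's lid is centred at (321,121) and B's at (325,296); the banana tip is at (185,222).

Run:
```python
from h import *
import pickle
d=pickle.load(open("w4.pkl","rb"))
for u,v,z in((321,121,74),(325,296,74),(185,222,17),(321,195,74)):print(onz(d,u,v,z).round(1))
```

```text
[488.7 363.9  74. ]
[487.2 231.3  74. ]
[360.4 277.1  17. ]
[487.  312.9  74. ]
```

Request:
{"name": "step_arm", "arguments": {
  "targets": [
    [[0,0.04,-0.6,0,0,0,0.68],[0,0,-0.6,0,0,0,0.68],[0,0,-0.6,0,0,0,0.68],[0,0,-0.4,0,0,0,0.68],[0,-0.1,0,0,0,0,0.68]]
  ]
}}

```text
t: 7.22
ee_pos: [485.9, 287.3, 198.5]
orientation: [-2.264, -2.178, 0.004]
ft_force: [-0.3, 1.1, 0.3]
width: 59.8
grasp_force: 0.0
```

Request:
{"name": "step_arm", "arguments": {
  "targets": [
    [[0,-0.2,0,0,0,0,0.68],[0.1,-0.4,0,0,0,0,0.68],[0.1,-0.4,0,0,0,0,0.68],[0.12,-0.4,0,0,0,0,0.68],[0.12,-0.4,0,0,0,0,0.68]]
  ]
}}

```text
t: 7.85
ee_pos: [508.7, 197.0, 200.6]
orientation: [2.265, 2.177, 0.002]
ft_force: [-0.4, 4.9, 3.5]
width: 59.6
grasp_force: 2.8
```

Request:
{"name": "step_arm", "arguments": {
  "targets": [
    [[0.12,-0.4,0,0,0,0,0.68],[0.12,-0.4,0,0,0,0,0.68],[0.12,-0.4,0,0,0,0,0.68],[0.12,-0.4,0,0,0,0,0.68],[0.12,-0.4,0,0,0,0,0.68]]
  ]
}}

```text
t: 8.48
ee_pos: [538.3, 96.9, 200.6]
orientation: [-2.265, -2.177, -0.001]
ft_force: [-2.8, 5.7, 3.9]
width: 59.7
grasp_force: 3.1
```

Run:
```python
from h import *
o=readout.get_obs();print(o["ee_pos"],o["ft_force"])
d=snap("wrist","pics/w5.png")
```

```text
[538.25183589  96.86329519 200.55237237] [-2.82537928  5.70541231  3.8977817 ]
```

View pics/w5.png

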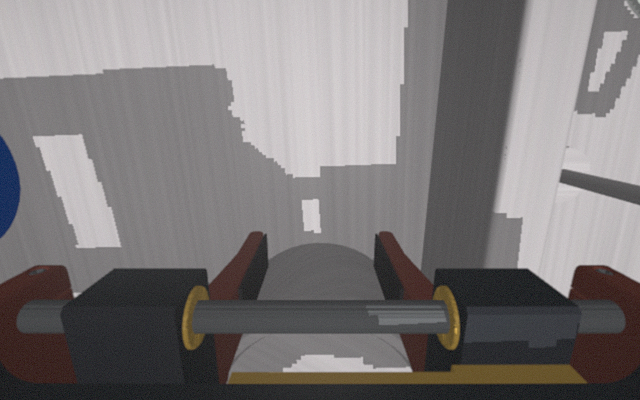

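B is still cradled between the finger tips at (262,235) and (383,235). I push it on into the lane.

Request:
{"name": "step_arm", "arguments": {
  "targets": [
    [[0,-0.5,0,0,0,0,0.68],[-0.01,-0.5,0,0,0,0,0.68],[-0.02,-0.5,0,0,0,0,0.68],[-0.02,-0.5,0,0,0,0,0.68],[-0.02,-0.4,0,0,0,0,0.68]]
  ]
}}

```text
t: 9.15
ee_pos: [534.5, -22.6, 200.4]
orientation: [2.265, 2.177, 0.002]
ft_force: [0.9, 8.8, 2.3]
width: 59.5
grasp_force: 3.9
```

Request:
{"name": "step_arm", "arguments": {
  "targets": [
    [[0,-0.1,0,0,0,0,0.68],[0,0.4,0,0,0,0,0.68],[0,0.4,0.5,0,0,0,0.68],[0,0,0.9,0,0,0,0.68],[0,0.5,0.9,0,0,0,0.68]]
  ]
}}

```text
t: 9.78
ee_pos: [534.0, 39.1, 315.5]
orientation: [-2.264, -2.177, 0.002]
ft_force: [0.3, 1.2, 0.7]
width: 59.7
grasp_force: 0.0
```

Request:
{"name": "step_arm", "arguments": {
  "targets": [
    [[-0.1,1,0,0,0,0,0.68],[-0.2,1,0,0,0,0,0.68],[-0.2,1,0,0,0,0,0.68],[-0.2,1,0,0,0,0,0.68],[-0.2,1,0,0,0,0,0.68]]
  ]
}}

```text
t: 10.4
ee_pos: [488.2, 290.8, 314.6]
orientation: [2.262, 2.179, -0.001]
ft_force: [1.0, 0.7, 0.5]
width: 59.9
grasp_force: 0.0
```

Request:
{"name": "step_arm", "arguments": {
  "targets": [
    [[0,1,0,0,0,0,0.68],[0,1,0,0,0,0,0.68],[0,0.6,0,0,0,0,0.68],[0,0,0,0,0,0,0.68],[0,0,0,0,0,0,0.68]]
  ]
}}

```text
t: 11.02
ee_pos: [488.7, 418.1, 314.3]
orientation: [2.263, 2.179, -0.002]
ft_force: [0.7, -1.2, -0.2]
width: 59.4
grasp_force: 0.0
```

Run:
```python
from h import *
import pickle
o=readout.get_obs();print(o["ee_pos"],o["ft_force"])
d=snap("wrist","pics/w6.png");e=snap("scene","pics/s6.png")
im=d["pixels"]
g=cv2.GaussianBlur(cv2.cvtColor(im,cv2.COLOR_RGB2GRAY),(5,5),0)
print(cv2.HoughCircles(g[:400],cv2.HOUGH_GRADIENT,1.5,60,param1=100,param2=40,minRadius=50,maxRadius=95))
cv2.imwrite("pics/m6.png",np.hstack([im[:,:,::-1],e["pixels"][:,:,::-1]])[::,:][:, :])
a=cv2.resize(im[:,:,::-1],(400,250));b=cv2.resize(e["pixels"][160:400,170:470,::-1],(400,320));cv2.imwrite("pics/m6.png",np.vstack([a,b]))
pickle.dump(d,open("w6.pkl","wb"))
```

```text
[488.7165296  418.10502103 314.26518877] [ 0.71314058 -1.23824149 -0.18653573]
[[[248.25  75.75  72.35]
  [548.25 203.25  64.4 ]
  [320.25 293.25  92.45]
  [393.75 327.75  65.9 ]]]
```

View pics/m6.png

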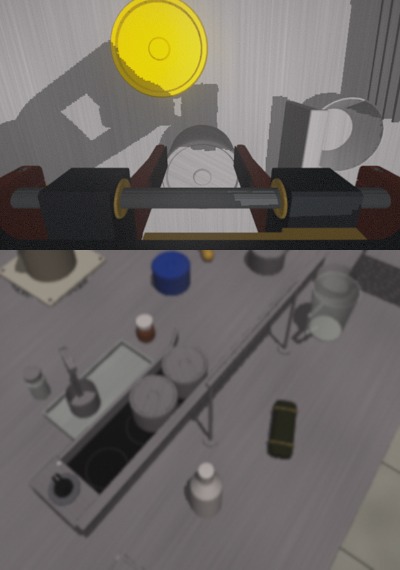

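C and B are both on the plate. A is at about (325,283) in the wrist view, just below the finger tips; the yellow tub at (253,75) is clear.

Request:
{"name": "step_arm", "arguments": {
  "targets": [
    [[0,0.24,0,0,0,0,0.68],[0,0,-0.7,0,0,0,0.68],[0,0,-0.8,0,0,0,0.68],[0,0,-0.77,0,0,0,0.68],[0,-0.1,0,0,0,0,0.68]]
  ]
}}

```text
t: 11.75
ee_pos: [488.7, 424.6, 198.4]
orientation: [-2.264, -2.178, 0.009]
ft_force: [-0.1, -0.5, 0.1]
width: 59.9
grasp_force: 0.0
```

Request:
{"name": "step_arm", "arguments": {
  "targets": [
    [[0,-0.2,0,0,0,0,0.68],[0.08,-0.4,0,0,0,0,0.68],[0.08,-0.5,0,0,0,0,0.68],[0.1,-0.5,0,0,0,0,0.68],[0.1,-0.5,0,0,0,0,0.68]]
  ]
}}

```text
t: 12.38
ee_pos: [508.3, 318.6, 202.6]
orientation: [2.265, 2.177, 0.004]
ft_force: [-0.0, 3.2, 2.5]
width: 59.9
grasp_force: 2.1
```

Request:
{"name": "step_arm", "arguments": {
  "targets": [
    [[0.1,-0.5,0,0,0,0,0.68],[0.1,-0.5,0,0,0,0,0.68],[0.1,-0.5,0,0,0,0,0.68],[0.1,-0.5,0,0,0,0,0.68],[0.1,-0.5,0,0,0,0,0.68]]
  ]
}}

```text
t: 13.0
ee_pos: [532.9, 193.5, 202.5]
orientation: [2.265, 2.177, 0.003]
ft_force: [-0.7, 3.6, 2.6]
width: 59.5
grasp_force: 2.3
```

Request:
{"name": "step_arm", "arguments": {
  "targets": [
    [[0.1,-0.5,0,0,0,0,0.68],[0.1,-0.5,0,0,0,0,0.68],[0.04,-0.5,0,0,0,0,0.68],[0,-0.4,0,0,0,0,0.68],[0,-0.4,0,0,0,0,0.68]]
  ]
}}

```text
t: 13.62
ee_pos: [544.8, 79.0, 202.3]
orientation: [2.264, 2.177, 0.003]
ft_force: [0.3, 6.1, 5.8]
width: 59.4
grasp_force: 3.3
```

Run:
```python
from h import *
o=readout.get_obs();print(o["ee_pos"],o["ft_force"])
d=snap("wrist","pics/w7.png");e=snap("scene")
a=cv2.resize(d["pixels"][:,:,::-1],(400,250));b=cv2.resize(e["pixels"][160:400,170:470,::-1],(400,320));cv2.imwrite("pics/m7.png",np.vstack([a,b]))
```

```text
[544.75224908  79.032855   202.32717557] [0.34471965 6.14476351 5.81187232]
```

View pics/m7.png

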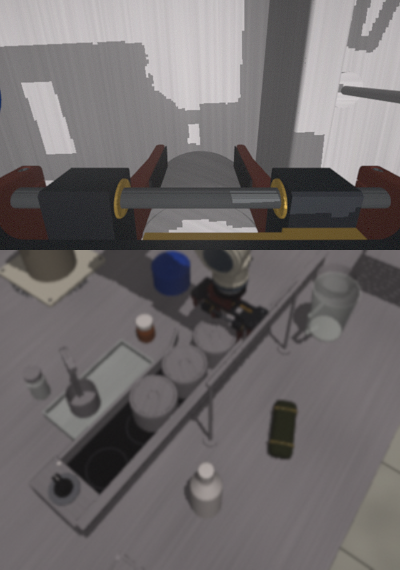

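A is in the cradle and up against B, so I push the train in.

Request:
{"name": "step_arm", "arguments": {
  "targets": [
    [[-0.04,-0.4,0,0,0,0,0.68],[-0.04,-0.4,0,0,0,0,0.68],[-0.03,-0.4,0,0,0,0,0.68],[-0.02,-0.4,0,0,0,0,0.68],[-0.02,-0.4,0,0,0,0,0.68]]
  ]
}}

```text
t: 14.35
ee_pos: [537.1, -19.2, 201.7]
orientation: [-2.264, -2.178, -0.003]
ft_force: [0.7, 12.0, 3.8]
width: 59.8
grasp_force: 6.3
```

Request:
{"name": "step_arm", "arguments": {
  "targets": [
    [[-0.02,-0.3,0,0,0,0,0.68],[-0.01,-0.3,0,0,0,0,0.68],[0,-0.2,0,0,0,0,0.68],[0,-0.1,0,0,0,0,0.68],[0,0,0,0,0,0,0.68]]
  ]
}}

```text
t: 14.98
ee_pos: [535.3, -64.3, 201.6]
orientation: [-2.264, -2.178, -0.001]
ft_force: [0.4, 5.3, 4.8]
width: 59.8
grasp_force: 3.8
```

Request:
{"name": "step_arm", "arguments": {
  "targets": [
    [[0,0.4,0,0,0,0,0.68],[0,0.5,0.4,0,0,0,0.68],[0,0,1,0,0,0,0.68],[0,0,1,0,0,0,0.68],[0,0,1,0,0,0,0.68]]
  ]
}}

```text
t: 15.6
ee_pos: [534.9, -18.6, 372.4]
orientation: [-2.262, -2.179, 0.002]
ft_force: [0.8, -0.5, 0.7]
width: 59.9
grasp_force: 0.0
```

Run:
```python
from h import *
import pickle
o=readout.get_obs();print(o["ee_pos"],o["ft_force"])
e=snap("scene");pickle.dump(e,open("s8.pkl","wb"))
b=cv2.resize(e["pixels"][190:370,170:370,::-1],(667,600),interpolation=cv2.INTER_CUBIC);cv2.imwrite("pics/m8.png",b)
```

```text
[534.8848362  -18.56295873 372.4085013 ] [ 0.79530578 -0.53185618  0.73465903]
```

View pics/m8.png

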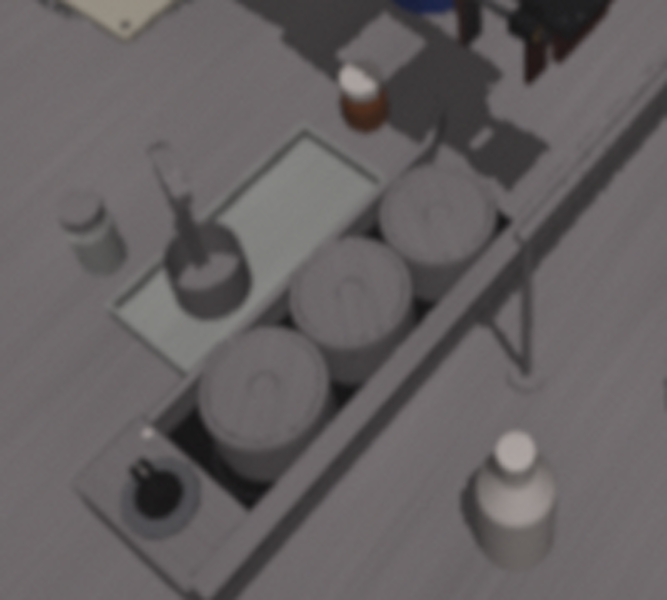

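Request:
{"name": "step_arm", "arguments": {
  "targets": [
    [[-0.2,-1,0.5,0,0,0,0.68],[-0.2,-1,0.5,0,0,0,0.68],[-0.2,-1,0.2,0,0,0,0.68],[-0.2,-1,0,0,0,0,0.68],[-0.2,-1,0,0,0,0,0.68]]
  ]
}}

```text
t: 16.27
ee_pos: [485.0, -270.2, 431.0]
orientation: [-2.263, -2.179, 0.001]
ft_force: [1.1, -0.3, -0.6]
width: 59.4
grasp_force: 0.0
```

Request:
{"name": "step_arm", "arguments": {
  "targets": [
    [[-0.2,-1,0,0,0,0,0.68],[0,0,0,0,0,0,0.68],[0,0,0,0,0,0,0.68],[0,0,0,0,0,0,0.68],[0,0,0,0,0,0,0.68]]
  ]
}}

```text
t: 16.9
ee_pos: [475.9, -318.5, 431.2]
orientation: [-2.262, -2.18, 0.0]
ft_force: [0.1, -0.3, 0.2]
width: 60.0
grasp_force: 0.0
```

Run:
```python
from h import *
import pickle
e=pickle.load(open("s8.pkl","rb"))
for u,v in((301.1,254.5),(275,277.6),(248.9,307.9)):
    w=onz(e,u,v,74)[:2];print(w.round(1),(w2s(w)-[-65,-210]).round(1))
d=snap("wrist","pics/w9.png");pickle.dump(d,open("w9.pkl","wb"));print(readout.get_obs()["ee_pos"])
```

```text
[ 539.9 -120.2] [  5.3 100.1]
[ 526.3 -221.2] [-4.7 -1.3]
[ 527.6 -328.3] [   0.5 -108.3]
[ 475.93740252 -318.64208362  431.22657746]
```

View pics/w9.png

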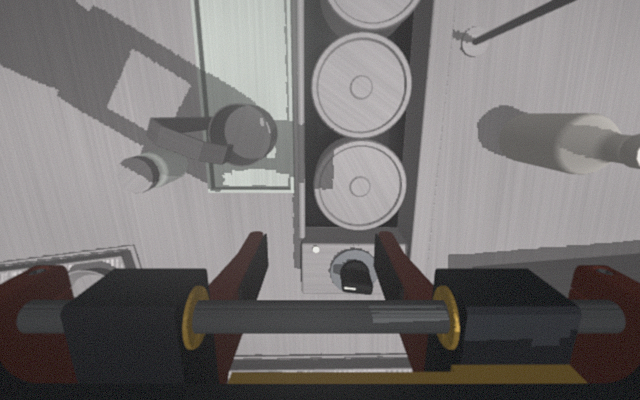

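The wrist view shows three tubs in a row in the lane at (375,5), (361,87) and (359,186). The knob disc is at (352,270) with the black bar pointing down the image to a white mark at (350,289). The dipper cup is at (243,134), with its hook band running from (150,132) to (225,155).

Run:
```python
from h import *
import pickle
d=pickle.load(open("w9.pkl","rb"));im=d["pixels"];g=im.mean(2)
E=np.array(d["extrinsics"]);print("cam",-E[:3,:3].T@E[:3,3])
print("knob disc",onz(d,352,270,72).round(1),onz(d,352,270,65).round(1))
def asc(u0,u1,v0,v1,s=1):
    print("u from",u0)
    for v in range(v0,v1,s): print(v,"".join("%X"%min(15,int(x)//16) for x in g[v,u0:u1:s]))
asc(322,384,240,300,2)
asc(140,284,98,190,3)
for n,u,v,z in(("hookL",150,132,192),("hookR",225,155,192),("cup",243,134,64),("bar top mark",350,289,104)):print(n,onz(d,u,v,z).round(1))
```

```text
cam [ 478.85639789 -243.39400207  411.58345103]
knob disc [ 510.1 -424.    72. ] [ 510.8 -427.8   65. ]
u from 322
240 5555555555555555555555555542233
242 5555555555555555555555555542333
244 9999999999999899988998898862223
246 AAAAABAAAAABBBAAABABBBAABB72323
248 AAAAAAAAAAAAAA755677AAAAAB62222
250 AAAAAAAAA9755567887667AAAA62222
252 AAAAAAAA7557889989889866AB62222
254 AAAAAAA856898889888899888A62232
256 AAAAAA7578888888888888888742322
258 AAAAAA5788888888889988888843222
260 AAAAA67888897443245689888842222
262 AAAA958988764222332238888842222
264 AAAA777666633333333333888832222
266 AAAA785555433333333333488832332
268 AAAA685555333333333333369952222
270 AAA7685554332233223223349882222
272 AAA9786553332322222222238883222
274 AAAA788863233222222222228895222
276 AAAA788885232223222322226887232
278 AAAA988886223322232322224888322
280 AAAAA8888832232222222222288A622
282 AAAAA7888823233323222222269A922
284 AA9AAA98883333333333332225AAA32
286 AAAAAAA98835643233333333249AA72
288 AAAAAAAA984AEDDDC533333335AAA92
290 A9AAAAAAA96223467333333336AAAA4
292 9A99999A99A865544333233338AAAA7
294 AAAAAAAAA
[... 1168 characters left out ...]
 555789987777777766676666666655555555666567798888
161 765558998777777766666666666655555555555778888788
164 666556899777777766666686577688765556677788888888
167 767655789877777766676676588888888888877788787878
170 6766556898777777677666775888888C999CCCCCCCBCBB88
173 6677555899777779767766775888BCBDCCCCCCCCCCCCCCC9
176 A8666559A988889AAA7667775788CDCCCCCCCCCCCCBCCCCC
179 AA866559A9889AAAAAAA767758888CCCCCCCCCCCCCCCCCCC
182 AAA9768A989AAAAAAAAAAA775788CDCCCCCCCCCCCCCCCCCC
185 AAAA67A99AAAAAAAAAAAAAA8578899CCCCCCCB9999BCBBCC
188 AAA79AAAAAAAAAAAAAAAAAA9666666666666666666666566
hookL [ 361.6 -250.7  192. ]
hookR [ 411.2 -268.2  192. ]
cup [ 394.  -260.7   64. ]
bar top mark [ 504.7 -430.1  104. ]
```

Run:
```python
from h import *
import pickle
d=pickle.load(open("w9.pkl","rb"));e=pickle.load(open("scene0.pkl","rb"));s=pickle.load(open("s8.pkl","rb"))
for u,v in((148,136),(224.5,155)):print("w9",onz(d,u,v,196).round(1))
for u,v in((217.3,234.2),(225.4,247.7)):print("sc",onz(e,u,v,196).round(1))
g=s["pixels"].mean(2)
print("u from 205")
for v in range(225,300,2):print(v,"".join("%X"%min(15,int(x)//10) for x in g[v,205:260]))
for P in((361,-250,196),(411,-268,196),(395,-262,64)):print(proj(s,P),proj(d,P))
```

```text
w9 [ 361.9 -253.1  196. ]
w9 [ 412.1 -267.7  196. ]
sc [ 372.8 -255.   196. ]
sc [ 420.6 -272.7  196. ]
u from 205
225 AAABBBABBAAAAAAAAAAAAAAAAAAAAAAAAAAAAAAAAAAAAAAAAAAAAAA
227 ABABABBBAAAAAAAAAAAAAAAAAAAAAAAAAAAAAAAAAAAAAAAAAAAAABB
229 BBBBABAAAAAABAAAAAAAAAAAAAAAAAAAAAAAAAAAAAAAAAAAAAABBBA
231 BBBABBAAAAAAAAAAAAAAAAAAAAAAAAAAAAAAAAAAAAAAAAAABBBBA88
233 BBBABAAAAA998999AAAAAAAAAAAAAAAAAAABAAAAAAAAAABBBA9889B
235 BBBBAAABA999AAAAAAAAAAAAAAAAAAAAAAAAAAAAAAAABBBA9889BCC
237 BABABAAAAAAAAAAAAAAAAAAAAAAAAAABAAAAAAAAAABBBA9889BCCDD
239 BBBABBBBBBA9AAAAAAAAAAAAAAAAABAAAAAAAAAABBBA988ABCDDDCD
241 BBBBBBBBBBA99AAAABBAAAAAAAAAAAAAAAAAAABBBA988ABCDDDDDDD
243 BBBBBBBBBAAA99ABBBBAAAAAAABAAAAAAAAABBAA989BCDDDDDDDDDC
245 BBBBBBBAAAAAA98AABBBBAABAAAAAAAAAABBA9889BCDDDDDDDDDCCC
247 BBBBBBAAAAAAAA88AABAA9AAAAAAAAAABBA9889BCDDDDDDDDDCCCCC
249 BBBBBBAAAAAAAA987887778AAAAAAABBA9889BCDDDDDDDDDCDCCCCC
251 BAAAAAAAAAAAAAA97666679AAAABBBA9889BCDDDDDDDDDCDDCCCCCC
253 AAAAAAAAAAAAAAAA9766568AABBBA888ABCDDDDDCCCDCDDDCCCCCDC
255 AAAAAAAAAAAAAAAAA8655679AAA888ABCCDDDCCCCCCDCDCCCCCCCCC
257 AAAAAAAAAAAAAAAA97655
[... 979 characters left out ...]
999AAAAA9998877
291 AAAA9989ABCCCCCCCCCCCCCCCCCCCCCCBBAA99AAAAAAAAAAAAAA999
293 AAAAAAA999ABCCCCCCCCCCCCCCCCCBAA99AAAAAAAAAAAAAAAAAAAAA
295 AAAAAAAAA9989ABCCCCCCCCCCCCBA99999AAAAAAAAAAAAAAAAAAAAA
297 AAAAAAAAAAAA999ABCCCCCCCCBA999999AAAAAAAAAAAAAAAAAAAAAA
299 AAAAAAAAAAAAAA9999ABCCCBAAA999AAAAAAAAAAAAAAAAAAAAAAAAA
(np.float64(215.53823271851468), np.float64(230.8274529799411)) (np.float64(145.80173587947323), np.float64(131.3636815904153))
(np.float64(224.05892197093883), np.float64(244.62272402590773)) (np.float64(222.93640738847807), np.float64(155.4369229361257))
(np.float64(231.17129394781495), np.float64(266.040784824099)) (np.float64(244.02564314753755), np.float64(135.16903017821258))
```

Request:
{"name": "step_arm", "arguments": {
  "targets": [
    [[-0.46,0.27,0,0,0,1,1],[-0.46,0.27,0,0,0,1,1],[-0.46,0.27,0,0,0,1,1],[-0.46,0.27,0,0,0,1,1],[-0.46,0.27,0,0,0,1,1]]
  ]
}}

```text
t: 17.58
ee_pos: [359.9, -251.3, 431.3]
orientation: [1.847, 2.541, 0.0]
ft_force: [0.0, -0.6, 0.3]
width: 87.8
grasp_force: 0.0
```

Request:
{"name": "step_arm", "arguments": {
  "targets": [
    [[0,0,0,0,0,1,1],[0,0,0,0,0,1,1],[0,0,0,0,0,1,1],[0,0,0,0,0,1,1],[0,0,0,0,0,1,1]]
  ]
}}

```text
t: 18.2
ee_pos: [360.7, -251.7, 431.3]
orientation: [1.378, 2.823, -0.0]
ft_force: [-0.2, -0.9, -0.3]
width: 87.6
grasp_force: 0.0
```

Request:
{"name": "step_arm", "arguments": {
  "targets": [
    [[0,0,0,0,0,1,1],[0,0,0,0,0,1,1],[0,0,0,0,0,1,1],[0,0,0,0,0,1,1],[0,0,0,0,0,1,1]]
  ]
}}

```text
t: 18.82
ee_pos: [360.7, -251.7, 431.3]
orientation: [0.867, 3.019, -0.0]
ft_force: [0.1, 0.1, 0.8]
width: 87.7
grasp_force: 0.0
```

Request:
{"name": "step_arm", "arguments": {
  "targets": [
    [[0,0,0,0,0,1,1],[0,0,0,0,0,1,1],[0,0,0,0,0,1,1],[0,0,0,0,0,0.2,1],[0,0,0,0,0,0,1]]
  ]
}}

```text
t: 19.45
ee_pos: [360.6, -251.9, 431.3]
orientation: [0.53, 3.096, -0.0]
ft_force: [0.2, 0.1, -0.7]
width: 88.0
grasp_force: 0.0
```

Request:
{"name": "step_arm", "arguments": {
  "targets": [
    [[0.09,-0.04,-0.3,0,0,0.2,1],[0,0,-0.5,0,0,0,1],[0,0,-0.5,0,0,0,1],[0,0,-0.5,0,0,0,1],[0,0,-0.38,0,0,0,1]]
  ]
}}

```text
t: 20.08
ee_pos: [364.9, -253.9, 320.2]
orientation: [-0.508, -3.099, -0.001]
ft_force: [0.3, 0.0, -0.0]
width: 87.9
grasp_force: 0.0
```

Request:
{"name": "step_arm", "arguments": {
  "targets": [
    [[0,0,0,0,0,0,0.4],[0,0,0,0,0,0,0.2],[0,0,0,0,0,0,0.1],[0,0,0,0,0,0,0],[0,0,0,0,0,0,0]]
  ]
}}

```text
t: 20.7
ee_pos: [365.1, -254.2, 322.6]
orientation: [0.508, 3.1, -0.001]
ft_force: [-0.0, 0.2, 0.5]
width: 41.5
grasp_force: 0.0
```

Request:
{"name": "step_arm", "arguments": {
  "targets": [
    [[0,0,0,0,0,0,0],[0,0,0,0,0,0,0],[0,0,0,0,0,0,0],[0,0,0,0,0,0,0],[0,0,0,0,0,0,0]]
  ]
}}

```text
t: 21.32
ee_pos: [365.0, -254.1, 322.2]
orientation: [-0.508, -3.1, -0.0]
ft_force: [0.3, 0.2, 0.6]
width: 13.8
grasp_force: 29.8
```

Run:
```python
from h import *
d=snap("wrist","pics/w10.png");g=d["pixels"].mean(2);print(readout.get_obs()["width"])
print(proj(d,(365,-254,159)),proj(d,(365,-254,196)))
for v in range(140,300,4):print(v,"".join("%X"%min(15,int(x)//16) for x in g[v,220:440:3]))
```

```text
14.014227956053814
(np.float64(316.7956829935124), np.float64(265.72460630329374)) (np.float64(315.7540375546539), np.float64(309.7876252449947))
140 6666669A55876666666666666666666666666666666666666666666666777777787BCCCCCC
144 666666A858867667979798996666666666666666666666666666667777788787777CCCCCCC
148 666666658866666666666666666666666666676666666666677777A8C7878788877CCCCCCC
152 666665876666666666666666666666666666666665567777B988788777878787889CCCCCCC
156 6669A9766699AA999A99A9996666666666666556777777788989B9897998B77777CCCCCCCC
160 AAA9999966999A999A999999766666666566777777887779CCCBCCCCCCCCC778CCCCCCCCBC
164 9999AAAA99A99A99999986776666666777777888CCB9B9BCCCCCCCCCCCCCCB9BCCCCCCCCCB
168 AAA999AAAAA999AA976766666677778A777778CCCCCCCCCCCCCCCCCCCCCCCCCCCCCCCCCCCC
172 99AAAA9A99976766666569CCCCCCB87877787779CCCCCCCCCCCCCCCCCCCCCCCCCCCCCCCCCC
176 99AAAAA9666666668BCCCCCCCDC777777777778779CCCCCCCCCCCCCCCCCCCCCCCCCCCBBCCC
180 AAAA76666657ACCCCCCCCCCCC887777877777777778BCCCCCCCCCCCCCCCCCCCCCCCCBCCCCC
184 A9AA7668BCCCCCCCCCCCCCCC87777976556577777777CCCCCCCCCCCCCCCCCCCCCCCCCCCCCB
188 99
[... 1505 characters left out ...]
AA9A9AC55BBBCC933333333555555555532333333896545455554455554544554455
268 66666666666686458887233333323666666665643333322344333343344334333333345566
272 33333233333332323222322233323656666666632333222222222222222222222222222222
276 33332233222223332232322233223666666666532333222222322222232222222222222222
280 33222232223223222223222232324666556665641333222222222222222222222222222212
284 32222333232223232222322232223656656666641222222222222212222222222222221112
288 22222222222222223222222433224666565666542233422222222222222212222221222221
292 32222322222222222222223432224656656566642233332222212222222222211211122111
296 32222222222222222122225442225666655666642223342222222222212222121112121211
```

Run:
```python
from h import *
import pickle
L=lambda n:pickle.load(open(n,"rb"))
A=np.zeros((3,3));b=np.zeros(3)
rs=[]
for d,u,v in((L("w1.pkl"),612,245),(L("top0.pkl"),387.3,153.2),(L("s8.pkl"),170+523/3.333,190+238/3.333)):
    c,r=ray(d,u,v);r/=np.linalg.norm(r);M=np.eye(3)-np.outer(r,r);A+=M;b+=M@c;rs.append((c,r))
P=np.linalg.solve(A,b);print(P,w2s(P),[np.linalg.norm((np.eye(3)-np.outer(r,r))@(P-c)) for c,r in rs])
for c,r in rs: print((c+r*(238-c[2])/r[2]).round(1))
```

```text
[ 665.20278898 -175.12576267  232.4501651 ] [  67.51607285 -160.29957192] [np.float64(2.790277944182981), np.float64(5.692343613780285), np.float64(3.3214839202143547)]
[ 663.6 -172.3  238. ]
[ 657.9 -176.   238. ]
[ 670.2 -176.7  238. ]
```

Request:
{"name": "step_arm", "arguments": {
  "targets": [
    [[0,0,0.3,0,0,0,0],[0,0,0.8,0,0,0,0],[0,0,1,0,0,0,0],[0,0,1,0,0,0,0],[0,0,0.4,0,0,0,0]]
  ]
}}

```text
t: 22.0
ee_pos: [365.1, -254.2, 501.2]
orientation: [0.507, 3.096, -0.004]
ft_force: [0.3, 1.1, -1.6]
width: 14.0
grasp_force: 29.9
```

Request:
{"name": "step_arm", "arguments": {
  "targets": [
    [[0.3,0.94,0,0,0,0.82,0],[0.3,0.94,-0.2,0,0,0.82,0],[0.3,0.94,-0.4,0,0,0.82,0],[0.3,0.94,-0.4,0,0,0.82,0],[0.3,0.94,-0.36,0,0,0.82,0]]
  ]
}}

```text
t: 22.62
ee_pos: [440.1, -17.5, 429.6]
orientation: [0.057, 3.14, -0.0]
ft_force: [-0.1, -0.1, -2.0]
width: 13.8
grasp_force: 29.9
```

Request:
{"name": "step_arm", "arguments": {
  "targets": [
    [[0.7,0,0,0,0,0,0],[0.8,0,0,0,0,0,0],[0.8,0,0,0,0,0,0],[0.6,0,0,0,0,0,0],[0.2,0,0,0,0,0,0]]
  ]
}}

```text
t: 23.25
ee_pos: [596.1, -19.1, 429.6]
orientation: [0.06, 3.141, -0.0]
ft_force: [0.1, -0.4, -1.2]
width: 13.6
grasp_force: 30.0
```

Run:
```python
from h import *
o=readout.get_obs();print(o["ee_pos"],o["orientation"],o["ft_force"],o["qpos"].round(2))
s=snap("scene","pics/s11.png");g=s["pixels"].mean(2)
for n,P in(("hooktop strap",(o["ee_pos"][0]-2,o["ee_pos"][1],o["ee_pos"][2]-163+37)),("rail y-60",(669,-60,235)),("rail -174",(665,-174,235)),("rail 146",(677,146,235))):print(n,proj(s,P))
```

```text
[596.09252617 -19.09927731 429.62821566] [ 6.00985939e-02  3.14057082e+00 -1.37367219e-04] [ 0.1107223  -0.36502513 -1.15760377] [-0.05  0.35  1.67 -0.    1.11 -1.58]
hooktop strap (np.float64(338.0463870237673), np.float64(188.29496082174805))
rail y-60 (np.float64(352.93041887167317), np.float64(228.93439022856728))
rail -174 (np.float64(325.75382556827196), np.float64(260.14909511324333))
rail 146 (np.float64(394.3210259289908), np.float64(181.74907519688202))
```

Request:
{"name": "step_arm", "arguments": {
  "targets": [
    [[0.3,0,0,0,0,0,0],[0.3,0,0,0,0,0,0],[0.2,0,0,0,0,0,0],[0.12,0,0,0,0,0,0],[0,0,0,0,0,0,0]]
  ]
}}

```text
t: 23.92
ee_pos: [641.3, -19.1, 429.0]
orientation: [-0.06, -3.141, 0.0]
ft_force: [-0.0, 1.1, -1.5]
width: 13.3
grasp_force: 30.0
```

Request:
{"name": "step_arm", "arguments": {
  "targets": [
    [[0,0,-0.2,0,0,0,0],[0,0,-0.2,0,0,0,0],[0,0,-0.2,0,0,0,0],[0,0,-0.2,0,0,0,0],[0,0,0,0,0,0,0]]
  ]
}}

```text
t: 24.55
ee_pos: [640.7, -19.1, 387.9]
orientation: [-0.06, -3.139, -0.0]
ft_force: [0.1, 0.3, -0.8]
width: 13.7
grasp_force: 30.0
```

Request:
{"name": "step_arm", "arguments": {
  "targets": [
    [[0,0,-0.1,0,0,0,0],[0,0,-0.1,0,0,0,0],[0,0,-0.06,0,0,0,0],[0,0,0,0,0,0,0],[0,0,0,0,0,0,0]]
  ]
}}

```text
t: 25.18
ee_pos: [641.1, -19.1, 376.4]
orientation: [0.06, 3.141, -0.0]
ft_force: [-0.1, 0.3, -2.5]
width: 13.7
grasp_force: 30.0
```

Run:
```python
from h import *
o=readout.get_obs();print(o["ee_pos"],o["ft_force"])
s=snap("scene","pics/s12.png");g=s["pixels"].mean(2);p=o["ee_pos"]
for n,P in(("strap top",(p[0]-2,p[1],p[2]-126)),("tip top",(p[0]+54,p[1],p[2]-126)),("tip low",(p[0]+54,p[1],p[2]-157)),("rail-19",(671,-19,241))):print(n,proj(s,P))
for v in range(190,252,2):print(v,"".join("%X"%min(15,int(x)//14) for x in g[v,330:400]))
```

```text
[641.10603606 -19.11250158 376.35271289] [-0.11847185  0.26592795 -2.47072837]
strap top (np.float64(351.94255870160896), np.float64(209.54064236238045))
tip top (np.float64(370.64162556882036), np.float64(219.44989708394033))
tip low (np.float64(369.51983539748846), np.float64(226.71393219596678))
rail-19 (np.float64(362.23223477244915), np.float64(217.34229838444782))
190 7777777764222222221111111111111111111122245543332224677666776544445677
192 7777777775222222222222222222222222222224566444555446776677764444567777
194 7777777764222222211222223333332222111234554456777776667776544456777777
196 7777777763222121222222222222222221111122234567777666777654434567777777
198 7777777642121221122222222222222211122222224677776667765444444567777777
200 7777765321112221222222221222222122222222124677666776544444544677666554
202 7776542211111122222222222222111233333212246676667765444556545666444444
204 3333222111111122222222222111111233333224567667776544445676545544444444
206 2222222222211111112222222111222234443456666677654444567776545444444444
208 222222222221111111122221112222222467666666776544
[... 897 characters left out ...]
7777665445677777777777777
234 4444444444456544456776544444444567777777777777776777666777777777777777
236 4444444444444445677764333344444455667777777777777667777777777777777777
238 4444444444444567776543333444444444445677777777777776666667777777777777
240 4444444444456777654333334444444444333456777777777777777777777777777777
242 4444444445677765433333334444444443333335677777777777777777777777777777
244 4444444456776543333343334445444443333334677777777777777777777777777777
246 4444456677764333344444444667666654333334677777777777777777777777777777
248 4445567776543333345666556777777776533335677777777777777777777777777777
250 4456777654333333334567777777777777654445677777777777777777777777777777
```

Request:
{"name": "step_arm", "arguments": {
  "targets": [
    [[0,0,-0.06,0,0,0,0],[0,0,0,0,0,0,0],[0,0,-0.04,0,0,0,0],[0,0,0,0,0,0,0],[0,0,0,0,0,0,0]]
  ]
}}

```text
t: 25.85
ee_pos: [641.5, -19.1, 371.6]
orientation: [0.06, 3.139, -0.0]
ft_force: [2.2, 0.1, 0.7]
width: 13.7
grasp_force: 30.0
```

Request:
{"name": "step_arm", "arguments": {
  "targets": [
    [[0,0,-0.03,0,0,0,0],[0,0,0,0,0,0,0],[0,0,0,0,0,0,0.2],[0,0,0,0,0,0,0.35],[0,0,0,0,0,0,0.5]]
  ]
}}

```text
t: 26.48
ee_pos: [640.8, -19.1, 369.2]
orientation: [-0.06, -3.14, -0.0]
ft_force: [0.3, 0.0, 0.9]
width: 34.0
grasp_force: 0.0
```

Request:
{"name": "step_arm", "arguments": {
  "targets": [
    [[0,0,0,0,0,0,0.7],[0,0,0,0,0,0,0.7],[0,0,0,0,0,0,0.7],[0,0,0,0,0,0,0.7],[0,0,0,0,0,0,0.7]]
  ]
}}

```text
t: 27.1
ee_pos: [641.1, -19.1, 369.7]
orientation: [-0.06, -3.141, 0.0]
ft_force: [0.6, 0.3, -0.1]
width: 61.6
grasp_force: 0.0
```

Run:
```python
from h import *
o=readout.get_obs();print(o["ee_pos"],o["ft_force"],o["width"])
d=snap("wrist","pics/w13.png");g=d["pixels"].mean(2);p=o["ee_pos"]
print(proj(d,(p[0],p[1],208)),proj(d,(p[0]+36,p[1],113)))
for v in range(100,300,5):print(v,"".join("%X"%min(15,int(x)//16) for x in g[v,220:440:4]))
```

```text
[641.07225699 -19.10866828 369.67076742] [ 0.64610168  0.26218749 -0.13363887] 61.639283879515666
(np.float64(316.618378454075), np.float64(266.21456269575)) (np.float64(319.7708052851585), np.float64(251.96585411003258))
100 BBBBBB77765654544477777777767766677777777777777777777BB
105 BBBBBB777656544443766776776777777777777777777A7777777BB
110 BBBBBA776555454444777776677766767776777677777A7777777BB
115 BBBBB8765555544444767777766677766767777777777B7777777BB
120 BBBA9B655656544434766677777777777777777777777A7777777BB
125 BA8BB75655444444437677667676767777777677777777777777787
130 ABB8654444444444437777776777776676777777777777777777777
135 A753344444444443437777777777777777777777777777777777777
140 4344444444444444437777777777777777777777777777777777777
145 5555556556655655665555555555555555555655555555555555555
150 BBBBBBA777777777777777777777777777777777777777777777777
155 BBBBBBA777777777777777777777777777777777777777777777777
160 BBBBBBB777777777777777ABA8B77777A88BA87777777777A777777
165 BBBBBBB777777777777777777777777777777777777777777777777
170 AAAAAAA77777A9966766667A9A666776AA
[... 821 characters left out ...]
AA8776B8555556BBB868AAAB634443AAAAAAAAAB
245 BBBBB8444333BBBB5577776555555BB7755AAAA5333434BBBBBBBBB
250 BBBBB3344332BBBB55B7775555555777755BAAA53333337AAAAAAAA
255 BBBB34443332BBBB555B775555555778455AAAB433333438BBBBBBB
260 BBA334333332BBBB4555875555555695555ABBB3333333337BBBBBA
265 B84333333332BBBB4555555555555455554AAAA23323333335BBBBB
270 633433333323BBBB9555556666677655557AAAA832333333333BBBB
275 33333332323AAB77755555666677665555BAABBB223233333333BBB
280 333333223227677526655566666666555BBBABBB5222233333323AA
285 3333332322576232234B456666677649ABAAAAABA22322333333334
290 3333222222333333344457666666664BBAABBBAAB42232233323332
295 3333322222333344444445666676662AAAABAAABBA2222223333333
```

The dipper stayed in place after release and the force is back to zero, so it hangs. I back off and go to the knob.

Request:
{"name": "step_arm", "arguments": {
  "targets": [
    [[-0.4,0,0,0,0,0,0.7],[-0.8,0,0,0,0,0,0.7],[-0.8,0,0.2,0,0,0,0.7],[0,0,1,0,0,0,0.7],[0,-0.2,0,0,0,0,0.7]]
  ]
}}

```text
t: 27.78
ee_pos: [541.8, -29.0, 433.5]
orientation: [0.059, 3.134, -0.001]
ft_force: [0.9, -0.3, -0.4]
width: 61.7
grasp_force: 0.0
```

Request:
{"name": "step_arm", "arguments": {
  "targets": [
    [[-0.1,-0.8,0,0,0,-0.4,0.7],[-0.1,-0.9,0,0,0,-0.4,0.7],[-0.1,-0.9,0,0,0,-0.4,0.7],[-0.1,-0.9,0,0,0,-0.5,0.7],[-0.1,-0.9,0,0,0,0,0.7]]
  ]
}}

```text
t: 28.4
ee_pos: [515.7, -250.9, 428.9]
orientation: [-0.247, -3.131, -0.0]
ft_force: [-0.1, 0.2, 0.4]
width: 61.6
grasp_force: 0.0
```

Request:
{"name": "step_arm", "arguments": {
  "targets": [
    [[-0.1,-0.9,0,0,0,0,0.7],[-0.1,-0.9,0,0,0,0,0.7],[-0.1,-0.9,0,0,0,0,0.7],[0,-0.86,0,0,0,0,0.7],[0,0,0,0,0,0,0.7]]
  ]
}}

```text
t: 29.02
ee_pos: [500.4, -429.9, 428.4]
orientation: [-0.251, -3.131, 0.0]
ft_force: [-0.0, -0.3, 0.1]
width: 61.7
grasp_force: 0.0
```

Run:
```python
from h import *
import pickle
o=readout.get_obs();print(o["ee_pos"],o["orientation"])
d=snap("wrist","pics/w14.png");pickle.dump(d,open("w14.pkl","wb"));g=d["pixels"].mean(2)
c=proj(d,(510,-427,104));b=proj(d,(510,-427,72));print(c,b)
u0=int(c[0])-40
print("u from",u0,"step2")
for v in range(int(b[1])-50,int(b[1])+50,2):print(v,"".join("%X"%min(15,int(x)//16) for x in g[v,u0:u0+90:2]))
t=snap("top");pickle.dump(t,open("t14.pkl","wb"))
gg=cv2.GaussianBlur(cv2.resize(cv2.cvtColor(t["pixels"],cv2.COLOR_RGB2GRAY)[180:235,330:450],None,fx=4,fy=4,interpolation=cv2.INTER_CUBIC),(5,5),0)
cs=cv2.HoughCircles(gg,cv2.HOUGH_GRADIENT,1,50,param1=80,param2=15,minRadius=52,maxRadius=70)
for x,y,r in([] if cs is None else cs[0]):
    w=onz(t,330+x/4,180+y/4,74)[:2];print("circ",w.round(),(w2s(w)-[-65,-210]).round(),r)
```

```text
[ 500.41641243 -429.8862701   428.37932815] [-2.51418996e-01 -3.13103701e+00  1.02311162e-04]
(np.float64(322.88967082267106), np.float64(199.25486517275687)) (np.float64(322.6722295544504), np.float64(191.70808461211274))
u from 282 step2
141 A8777777777769ABBBAAABBABBBAABBA6333433433433
143 A8777777776767BBBBBBAABABAAAAAAA7333333343433
145 A977779667877AAABAABABABAAAABDDA8233343343343
147 A9AAABAAA7AAAAAABBBAABAABAAAEEEE7333333333343
149 A9AAAAAAABBBBAABBAABAAABAAAAEEEE8333343443343
151 A8ABAAAAAAABAAAABABBAAAAAAAACEEB9333334433433
153 A99AAAAAAAAAAAABBBBBAABBBBAAABBB9433333333434
155 AA9AAAAAAAABAAAABBABAAAABBAAAABB9433333333444
157 A99AAAAAAABBBAAAAABBAABBBBAAAABBA533333343545
159 AA9AAAAAABBABAAABBBBAABBBBABAAAAA533333345545
161 AA9AAAAAAAABBBABBBBBBABAAAAAAAABA633333345455
163 AA9AAAAAABAAAAAABBBBBABBABAAAAAAA733433454455
165 AA8ABAAAABBBBAABA88AAA9BABBBAAABB833333553545
167 AA99AAABAABABBAA966766678ABBAAABB833334543455
169 AAA9AAABAABBB86789999887667AAAAAB933335534545
171 AAA9AAABAAB878999976656798779AAAB933335434555
173 AAA9ABAAABA799999956556799976AAAB933345434545
175 AAA9AA
[... 1049 characters left out ...]
A9ABBBBABBA9655457AABBABBBBABB9333233323
219 AAAAAA8ABBBBABBBBBBAAABBABBABBAABBBA433333333
221 AABABA99BBBBABBBBBBABABBAABABBBBBABA523333322
223 AAAAAAAABBBBABBBBBBAAABBABABBBBBBBBA533334455
225 AAAAAAA9BBBAABBBABBBBABBAABABBBBBBBA655555555
227 AAAAAA99ABBBAABBABAABABBBABAABBBBBBB755555555
229 AAAAAAA9ABBBABBBBBABBAABBABABBBBBABB755555555
231 AAAAAAA9ABBBABBBABBBBABBBABAABBBBBBB855555555
233 AAAAAAA8ABBBBABBBBBBBABBBABABBABBBAB955555555
235 AAAAAAA9ABBBBABBABBBBABBBABABBBBBBBB955555555
237 AAAAAAAA9BBBBABBBBBBBAABBABBABBBBBBB955555555
239 AAAAAAAA9BBBBABBBBBBBAABBABAAB8BBA88655555555
circ [ 517. -323.] [ -11. -103.] 60.5
circ [ 535. -120.] [  0. 101.] 62.5
circ [ 520. -222.] [-11.  -2.] 58.9
```

Run:
```python
from h import *
import pickle
for f,(u0,u1,v0,v1) in(("w14.pkl",(296,350,164,222)),("w9.pkl",(326,382,246,298))):
    d=pickle.load(open(f,"rb"));g=cv2.GaussianBlur(d["pixels"].astype(np.float32).mean(2),(3,3),0)
    print(f,u0)
    for v in range(v0,v1,2):print(v,"".join("." if x>112 else chr(97+int(max(0,x-24)//4)) for x in g[v,u0:u1]))
d=pickle.load(open("w14.pkl","rb"))
for z in(72,104):print([ (a,np.round(proj(d,(510+a[0],-427+a[1],z)),1).tolist()) for a in((0,0),(17,0),(-17,0),(0,18),(0,-18))])
```

```text
w14.pkl 296
164 .....................................................o
166 .....................v...............................q
168 .....................................................r
170 .............................v.......vv..............r
172 .......................ttsssrrst........v............t
174 ......................tsssssssss......................
176 ......................sssssssssst.....................
178 ....................urpooopppqrss.....................
180 ................upnlkjjijjiijjkmnqu...................
182 ..............tolkjjjjijjiiiiiiiiilr..................
184 ............vollmmkjiiiiiiiiiiiijjjklpu...............
186 ...........unmmmmmkjjjjjlkjjiiiijklkkjlq..............
188 ..........vommnmmlkkkkm....nkkjjjklllkknu.............
190 ..........pmmmmmmmkkllo....pkkjijklllkkls.............
192 .........smmmmmmmlkkkko....pkkjjijklllkkq.............
194 .........smmmmmmmlkkkko....pkkjiijkllkkko.............
196 .........unmmmmmmlkklko....pkkjjkkklllkls.............
198 .........vommmmmmmkkllo....pkkjjklllllknu.............
200 ..........tommmmmmlkkk
[... 1793 characters left out ...]
284 ...............rigghhghhihhhhhhhggggggggfffffhp.......me
286 ...............sklr..trpnmllkjiiiiiiiiihhhhhgho.......vk
288 ...............voq............pjhhhhiiiiiiiihjr........s
290 ................umkllmnopru..rkhhgghhhhhhhhhhkt.........
292 ....................usqqponmllkjjiiiihhgggggio..........
294 .......................................vutttv...........
296 ........................................................
[((0, 0), [322.7, 191.7]), ((17, 0), [325.1, 206.3]), ((-17, 0), [320.2, 176.8]), ((0, 18), [338.8, 189.2]), ((0, -18), [306.6, 194.2])]
[((0, 0), [322.9, 199.3]), ((17, 0), [325.5, 215.1]), ((-17, 0), [320.2, 182.9]), ((0, 18), [340.6, 196.5]), ((0, -18), [305.3, 202.0])]
```

Request:
{"name": "step_arm", "arguments": {
  "targets": [
    [[0.2,0.03,0,0,0,0,0.5],[0,0,-0.8,0,0,0,0.5],[0,0,-0.9,0,0,0,0.5],[0,0,-0.9,0,0,0,0.5],[0,0,-0.6,0,0,0,0.5]]
  ]
}}

```text
t: 29.75
ee_pos: [511.7, -423.8, 267.6]
orientation: [-0.244, -3.131, -0.002]
ft_force: [-0.6, 0.0, 0.1]
width: 44.0
grasp_force: 0.0
```

Request:
{"name": "step_arm", "arguments": {
  "targets": [
    [[0,0,-0.15,0,0,0,0.5],[0,0,0,0,0,0,0.3],[0,0,0,0,0,0,0],[0,0,0,0,0,0,0],[0,0,0,0,0,0,0]]
  ]
}}

```text
t: 30.38
ee_pos: [510.8, -429.5, 264.0]
orientation: [0.245, 3.128, -0.015]
ft_force: [-4.2, -20.3, -7.0]
width: 13.8
grasp_force: 30.0
```

Request:
{"name": "step_arm", "arguments": {
  "targets": [
    [[0,0,0,0,0,0,0],[0,0,0,0,0,0,0],[0,0,0,0,0,0,0],[0,0,0,0,0,0,0],[0,0,0,0,0,0,0]]
  ]
}}

```text
t: 31.0
ee_pos: [510.8, -429.6, 264.0]
orientation: [0.246, 3.128, -0.015]
ft_force: [-4.4, -19.4, -6.4]
width: 14.1
grasp_force: 30.0
```

Request:
{"name": "step_arm", "arguments": {
  "targets": [
    [[0,-0.03,0,0,0,0,0],[0,0,0,0,0,-0.3,0],[0,0,0,0,0,-0.6,0],[0,0,0,0,0,-1,0],[0,0,0,0,0,-1,0]]
  ]
}}

```text
t: 31.62
ee_pos: [510.9, -429.9, 264.0]
orientation: [0.565, 3.086, -0.01]
ft_force: [-2.6, -11.7, -2.2]
width: 13.2
grasp_force: 30.0
```

Request:
{"name": "step_arm", "arguments": {
  "targets": [
    [[0,-0.03,0,0,0,-1,0],[0,0,0,0,0,-1,0],[0,0,0,0,0,-1,0],[0,0,0,0,0,-1,0],[0,0,0,0,0,-1,0]]
  ]
}}

```text
t: 32.25
ee_pos: [511.2, -430.2, 264.0]
orientation: [1.092, 2.941, -0.005]
ft_force: [-0.6, -6.4, -1.1]
width: 14.1
grasp_force: 30.0
```

Request:
{"name": "step_arm", "arguments": {
  "targets": [
    [[0,0,0,0,0,-1,0],[0,0,0,0,0,-1,0],[0,0,0,0,0,-1,0],[0,0,0,0,0,-1,0],[0,0,0,0,0,-1,0]]
  ]
}}

```text
t: 32.88
ee_pos: [511.4, -430.0, 264.0]
orientation: [1.586, 2.707, -0.003]
ft_force: [0.3, -4.4, -1.0]
width: 13.6
grasp_force: 30.0
```

Request:
{"name": "step_arm", "arguments": {
  "targets": [
    [[0,0,0,0,0,-1,0],[0,0,0,0,0,-1,0],[0,0,0,0,0,-1,0],[0,0,0,0,0,-0.8,0],[0,0,0,0,0,0,0]]
  ]
}}

```text
t: 33.5
ee_pos: [511.7, -429.9, 264.0]
orientation: [1.926, 2.475, -0.002]
ft_force: [0.9, -4.6, 0.2]
width: 13.9
grasp_force: 30.0
```

```bash
python3 -c "
from h import *
o=readout.get_obs();print(o['ee_pos'],o['orientation'],o['ft_force'],o['moment'],o['width'],o['qpos'])"
```

```text
[ 511.68795744 -429.87154373  264.01047501] [ 1.92636459e+00  2.47514400e+00 -1.59497292e-03] [ 0.90395039 -4.61487976  0.24115463] [-1.02497348 -0.32787723 -0.1222588 ] 13.880443525331616 [-7.16389040e-01  6.53318321e-01  1.60581728e+00 -9.51643413e-04
  8.77250913e-01 -9.63862097e-01]
```

Request:
{"name": "step_arm", "arguments": {
  "targets": [
    [[0,0,0,0,0,-0.7,0],[0,0,0,0,0,-0.7,0],[0,0,0,0,0,-0.5,0],[0,0,0,0,0,-0.5,0],[0,0,0,0,0,0,0]]
  ]
}}

```text
t: 34.12
ee_pos: [511.8, -429.9, 264.0]
orientation: [2.126, 2.305, -0.001]
ft_force: [1.2, -5.8, -1.2]
width: 13.9
grasp_force: 30.0
```

```bash
python3 -c "
from h import *
o=readout.get_obs();r=o['orientation'];print(2*np.degrees(np.arctan2(r[1],r[0]))-90,o['ft_force'],o['moment'],o['width'])"
```

```text
4.634980318787896 [ 1.23005714 -5.84864487 -1.22222198] [-0.94615502 -0.38768976 -0.04768269] 13.915684358953335
```

Request:
{"name": "step_arm", "arguments": {
  "targets": [
    [[0,0,0,0,0,-0.5,0],[0,0,0,0,0,-0.5,0],[0,0,0,0,0,0,0],[0,0,0,0,0,0,0],[0,0,0,0,0,0,0]]
  ]
}}

```text
t: 34.75
ee_pos: [511.9, -429.8, 264.0]
orientation: [2.203, 2.231, -0.001]
ft_force: [2.4, -5.3, -0.6]
width: 14.1
grasp_force: 30.1
```

```bash
python3 -c "
from h import *
o=readout.get_obs();r=o['orientation'];print(2*np.degrees(np.arctan2(r[1],r[0]))-90,o['ft_force'],o['moment'],o['width'])"
```

```text
0.728785511212962 [ 2.44956756 -5.30606736 -0.61623773] [-1.00809889 -0.4721649   0.44552142] 14.062056512864702
```

The z moment rose to 0.45 N m, so the knob is at its stop. I release and move clear.

Request:
{"name": "step_arm", "arguments": {
  "targets": [
    [[0,0,0,0,0,0,0.3],[0,0,0,0,0,0,0.5],[0,0,0,0,0,0,0.5],[0,0,0,0,0,0,0.5],[0,0,0,0,0,0,0.5]]
  ]
}}

```text
t: 35.38
ee_pos: [511.1, -428.5, 262.1]
orientation: [-2.21, -2.233, -0.0]
ft_force: [0.2, -0.0, 0.4]
width: 43.9
grasp_force: 0.0
```

Request:
{"name": "step_arm", "arguments": {
  "targets": [
    [[0,0,0.3,0,0,0,0.5],[0,0,0.8,0,0,0,0.5],[0,0,1,0,0,0,0.5],[0,0,1,0,0,0,0.5],[-0.6,0,0.6,0,0,0,0.5]]
  ]
}}

```text
t: 36.0
ee_pos: [482.0, -428.7, 451.4]
orientation: [2.204, 2.231, 0.001]
ft_force: [0.1, -0.4, 0.1]
width: 44.1
grasp_force: 0.0
```

Request:
{"name": "step_arm", "arguments": {
  "targets": [
    [[-1,0,0,0,0,0,0.5],[-0.8,0,0,0,0,0,0.5],[0,0,0,0,0,0,0.5],[0,0,0,0,0,0,0.5],[0,0,0,0,0,0,0.5]]
  ]
}}

```text
t: 36.62
ee_pos: [392.0, -428.7, 447.4]
orientation: [2.208, 2.233, 0.0]
ft_force: [-0.1, -0.4, 0.6]
width: 44.1
grasp_force: 0.0
```

Run:
```python
from h import *
import pickle
o=readout.get_obs();print(o["t"],o["ee_pos"],o["ft_force"])
t=snap("top");s=snap("scene");g=cv2.cvtColor(t["pixels"],cv2.COLOR_RGB2GRAY)
gg=cv2.GaussianBlur(cv2.resize(g[180:235,330:450],None,fx=4,fy=4,interpolation=cv2.INTER_CUBIC),(5,5),0)
cs=cv2.HoughCircles(gg,cv2.HOUGH_GRADIENT,1,50,param1=80,param2=15,minRadius=52,maxRadius=70)
for x,y,r in([] if cs is None else cs[0]):
    w=onz(t,330+x/4,180+y/4,74)[:2];print("circ",w.round(),(w2s(w)-[-65,-210]).round(),r)
# dipper presence: change vs start
s0=pickle.load(open("scene0.pkl","rb"));t0=pickle.load(open("top0.pkl","rb"))
for n,a,b,P in(("scene",s,s0,[(641,-19,245),(671,-19,245),(695,-19,245),(678,-19,113),(678,-19,60)]),("top",t,t0,[(641,-19,245),(671,-19,245),(695,-19,245),(678,-19,113)])):
    D=cv2.absdiff(a["pixels"],b["pixels"]).max(2)
    pr=[proj(a,p) for p in P];print(n,np.round(pr,0).tolist())
    u0=int(min(p[0] for p in pr))-20;v0=int(min(p[1] for p in pr))-12;v1=int(max(p[1] for p in pr))+22
    print(u0)
    for v in range(v0,v1,2):print(v,"".join("#" if x>40 else "+" if x>18 else "." for x in D[v,u0:u0+80]))
```

```text
36.625 [ 392.01513483 -428.66336243  447.43522339] [-0.10023812 -0.43844193  0.64201664]
circ [ 516. -322.] [ -12. -102.] 62.1
circ [ 535. -120.] [  0. 100.] 62.6
circ [ 521. -220.] [-10.  -1.] 58.7
scene [[352.0, 211.0], [362.0, 216.0], [370.0, 221.0], [361.0, 246.0], [360.0, 256.0]]
332
199 ........++################++....................................................
201 ............++++++++++++........................................................
203 ................................................................................
205 ................................................................................
207 ................................................................................
209 ................................................................................
211 ................................................................................
213 ....................+++.........................................................
215 .................++++++.........................................................
217 ................++#++....................
[... 4172 characters left out ...]
....................
163 ...........##+......####+..+#++.................................................
165 ..........+####+...+####...+#+..................................................
167 .........+##################+...................................................
169 ........+##################+....................................................
171 .......+###################+....................................................
173 .......###################+.....................................................
175 .......+#################+......................................................
177 ...........+++######++++++......................................................
```

```bash
python3 -c "
from h import *
print(ctrl.close_job())"
```

```text
the job is handed in; nothing more can be done
None
```

I handed the job in with all three tubs on the plate, the one dipper present hanging on the rail, and the knob turned clockwise to its stop; the hand-in gave no verdict back.

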